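# Put the spice jars on their coasters

### The job

Tidy the pantry counter: stand each of the four small spice jars upright on the coaster whose mat has the colour of its cap, sitting flat inside the rim. Set the glass jars down, do not drop them or knock them over, and leave the large jam jar and the food tin where they stand.

Things in the scene. Friction and masses are not known exactly. Their poses are not given: they have to be found in the camera images.
- red_spice: Small spice jar with a red screw cap, red-brown filling and a white paper band; a plain upright cylinder 44 mm in diameter and 95 mm high, cap (top 21 mm) as wide as the body, 0.1 to 0.2 kg, standing loose on the counter. Origin: centre of its underside; z up along its axis.
- green_spice: Small spice jar with a green screw cap, olive green filling and a white paper band; a plain upright cylinder 44 mm in diameter and 95 mm high, cap (top 21 mm) as wide as the body, 0.1 to 0.2 kg, standing loose on the counter. Origin: centre of its underside; z up along its axis.
- yellow_spice: Small spice jar with a yellow screw cap, golden yellow filling and a white paper band; a plain upright cylinder 44 mm in diameter and 95 mm high, cap (top 21 mm) as wide as the body, 0.1 to 0.2 kg, standing loose on the counter. Origin: centre of its underside; z up along its axis.
- black_spice: Small spice jar with a black screw cap, near black filling and a white paper band; a plain upright cylinder 44 mm in diameter and 95 mm high, cap (top 21 mm) as wide as the body, 0.1 to 0.2 kg, standing loose on the counter. Origin: centre of its underside; z up along its axis.
- red_coaster: Round grey coaster with a red mat covering its floor, fixed to the counter: 84 mm outside, 72 mm inside the rim, floor 4 mm and rim 10 mm above the counter. Origin: centre of its underside, on the counter; z up.
- green_coaster: Round grey coaster with a green mat covering its floor, fixed to the counter: 84 mm outside, 72 mm inside the rim, floor 4 mm and rim 10 mm above the counter. Origin: centre of its underside, on the counter; z up.
- yellow_coaster: Round grey coaster with a yellow mat covering its floor, fixed to the counter: 84 mm outside, 72 mm inside the rim, floor 4 mm and rim 10 mm above the counter. Origin: centre of its underside, on the counter; z up.
- black_coaster: Round grey coaster with a black mat covering its floor, fixed to the counter: 84 mm outside, 72 mm inside the rim, floor 4 mm and rim 10 mm above the counter. Origin: centre of its underside, on the counter; z up.
- jam_jar: Bystander: large, dark red jam jar with a red lid, 66 mm in diameter, 110 mm high, loose, upright on the counter. Origin: centre of its underside. Not to be moved.
- food_tin: Bystander: food tin with a green label, 66 mm in diameter, 110 mm high, loose, upright on the counter. Origin: centre of its underside. Not to be moved. (The ten listed things stand mixed in two rows, at least 0.1 m centre to centre. The rest of the counter's equipment stays outside the area they occupy, at least 0.1 m from any of them.)
Mind the look-alikes: they are no part of the job. Of the things that look like the green_spice, take the one that is farthest from the robot's base at the start.

How it is judged:
At the end, for the whole second after the job is handed in: Each spice jar stands flat on the coaster of its cap's colour (axis within 15.5 mm of its centre, underside 1.5 to 6.5 mm above the counter, tilt under 0.06 rad), released and at rest; the jam jar and food tin are upright and within 20 mm of where they started (horizontal distance between red_spice and red_coaster below 0.0155 m and z of red_spice in the frame of red_coaster between 0.0015 and 0.0065 m and angle between each of red_spice, green_spice, yellow_spice, black_spice, jam_jar, food_tin's own z axis and vertical below 0.06 rad and linear speed of each of red_spice, green_spice, yellow_spice, black_spice below 0.02 m/s and horizontal distance between green_spice and green_coaster below 0.0155 m and z of green_spice in the frame of green_coaster between 0.0015 and 0.0065 m and horizontal distance between yellow_spice and yellow_coaster below 0.0155 m and z of yellow_spice in the frame of yellow_coaster between 0.0015 and 0.0065 m and horizontal distance between black_spice and black_coaster below 0.0155 m and z of black_spice in the frame of black_coaster between 0.0015 and 0.0065 m and distance of each of jam_jar, food_tin from where it was at the start of the episode below 0.02 m); the robot touches nothing.
It fails at once if a spice jar is dropped or struck (moves faster than 0.6 m/s out of the fingers) ((linear speed of red_spice above 0.6 m/s and contact force between the fingers and red_spice below 0.05 N) or (linear speed of green_spice above 0.6 m/s and contact force between the fingers and green_spice below 0.05 N) or (linear speed of yellow_spice above 0.6 m/s and contact force between the fingers and yellow_spice below 0.05 N) or (linear speed of black_spice above 0.6 m/s and contact force between the fingers and black_spice below 0.05 N)).
It fails at once if a spice jar is knocked over (tilts more than 1 rad) (angle between any of red_spice, green_spice, yellow_spice, black_spice's own z axis and vertical above 1 rad).
It fails at once if the jam jar is shifted by more than 20 mm or tipped (distance of jam_jar from where it was at the start of the episode above 0.02 m or angle between jam_jar's own z axis and vertical above 0.3 rad).
It fails at once if the food tin is shifted by more than 20 mm or tipped (distance of food_tin from where it was at the start of the episode above 0.02 m or angle between food_tin's own z axis and vertical above 0.3 rad).
It also fails if it takes over 128 s, if anything falls off the work surface, if the arm or the gripper's body presses on something with over 40 N, if the wrist force passes 120 N, or if a joint passes its speed limit or range.

### The arm

A 6-joint arm with a two-finger parallel gripper is mounted at the origin on the work surface. World frame = base frame: x ahead of the robot, y to its left, z up, the work surface at z = 0. Lengths are in m, angles in rad, forces in N, time in s.
With the tool pointing down it reaches from about 0.225 to 0.875 m from the base axis. Payload 3.4 kg.
Tool frame: the origin (TCP) lies at the very end of the fingers, on their centre line; the grasp point (between the pads) lies behind it (manip.grasp_offset is the z of the grasp point in the tool frame, in m); z points along the fingers, y is the line along which they close (so a half turn about z gives the same grasp; the last joint's range is limited). The gripper opens to 85 mm and grips with 20 to 120 N. Pads are 22 mm wide; open, the fingers measure 114 mm over their backs; the gripper's body (76 mm by 85 mm) begins 54 mm behind the grasp point. The pads swing forward as they close: fully open they stand 13 mm farther back than shut.
Start: joints at [-1.328, 0.276, 1.505, -0, 1.361, -0.121], TCP at [0.205, -0.537, 0.231] pointing down, gripper open.
Joint ranges: [-2.89, 2.89], [-0.75, 2.08], [0.22, 2.7], [-1.18, 4.32], [0.11, 2.71], [-2.7, 2.7]. Speed limits (rad/s): [2.57, 2.57, 3.14, 3.14, 3.14, 3.14].

### API

Orientations are given as a unit quaternion [w, x, y, z].
In Python, from rig import manip gives the robot as it stands.
- The arm moves only by the shell command python3 -m pendant 'ROWS' [FORCE]. ROWS is JSON, a list of rows, each an object of numbers: "dx", "dy", "dz": the shift along the tool's x, y, z in m; "rx", "ry", "rz": the turn, a rotation vector about the tool's x, y, z in degrees; "hand": the finger opening in m, from 0 to 0.0854. In form: [{"dx": .., "dy": .., "dz": .., "rx": .., "ry": .., "rz": .., "hand": ..}, ...]. A call has 1 to 12 rows; each row shifts and turns the commanded pose from where the row before left it, along the tool's axes as they then stand; what a row does not reach is not made up. A row lasts 1/12 s, in which the tool goes at most 41.7 mm and 7.16 degrees, less where a joint would pass 70% of its speed; a pose out of reach is approached as far as the arm can. A call is refused whole if a number of a shift passes 0.0417 or a number of a turn 7.16, either way. A call with a gripper value outside its range is refused whole. The fingers move at their own pace and stop on an object; FORCE is the grip in N (left out, the last holds). Time passes only in rows, so rows that do not move let the fingers close. It gives the time, the measured TCP pose, the force, the opening and the grip force at its end, in the units of the state.
- manip.get_state(): the state, without advancing time (a new reading comes with each control period).
- manip.get_image(name): name is "scene" or "top" or "wrist"; returns a dict with "frame" (420x560x3 uint8, red, green, blue), "fx", "fy", "cx", "cy" (pixels), "position" and "attitude" of the camera in the world; the wrist camera has in their place "mount" (4x4, takes a point from camera to tool coordinates, whose origin is the TCP and whose axes are the flange's). Camera axes: x right, y up, looking along -z (the intrinsics and any distortion apply to the point x, -y, -z); pixel columns grow to the right and rows downward; lengths in m; the calibration is good to about 2 mm. A picture is of the moment at which its call begins: read the wrist's pose just before it. There is no depth.
- manip.sign_off(): hands the job in; it is judged then, once.
The state is a dict: "clock": time; "qpos": joint angles; "qd": joint speeds; "effort": joint torques, N m; "position": TCP position; "ee_rot": TCP orientation; "contact_force": force on the tool from outside, world axes, zero at the start; "moment": the same for the moment, N m; "width": finger opening in m; "gripper_force": force on a finger pad.
Only numpy, scipy, OpenCV 4.12 (cv2) and the standard library are available. Lean on these libraries where they do the work, as an engineer would, in place of code of your own. Each camera call takes 0.05 s, during which the arm holds its last target. There are 200 camera calls.

## Working session

There is one attempt and no reset: what is moved stays moved. The work goes in short steps, Python scripts to look and compute and a shell command to move; the robot and the scene stay as the last step left them, time stands still between calls to the robot, and variables do not carry over. Pictures are saved under pics/ and viewed, at most 14 in all, crops included, and the job is handed in when it is done.

```bash
mkdir -p pics; ls; python3 - <<'E'
from rig import manip
import cv2
print(manip.get_state(), manip.grasp_offset)
for n in ("top","scene"):
    i=manip.get_image(n); cv2.imwrite(f"pics/{n}0.png",i["frame"][:,:,::-1])
    print(n,{k:v for k,v in i.items() if k!="frame"})
E
```

```text
pics
{'clock': 0.0, 'qpos': array([-1.32801716e+00,  2.76579379e-01,  1.50610720e+00,  1.58460497e-05,
        1.36075019e+00, -1.21055364e-01]), 'qd': array([-0.00175093, -0.00039676,  0.00116101,  0.0007075 ,  0.00016679,
        0.00074872]), 'effort': array([-3.56100109e-04, -4.16778767e+01, -2.45808059e+01, -2.80398481e-04,
        1.10450661e-02,  7.78176542e-06]), 'position': array([ 0.20446081, -0.53684861,  0.23045898]), 'ee_rot': array([-9.20824480e-04,  9.83498519e-01,  1.80913825e-01, -4.83506989e-05]), 'contact_force': array([ 0.33440224, -0.10474027,  0.18819166]), 'moment': array([-0.01137805,  0.02437467, -0.00541942]), 'gripper_force': 0.0, 'width': 0.08543909525828042} -0.0187
top {'fx': 477.2911206719114, 'fy': 477.2911206719114, 'cx': 279.4270248015748, 'cy': 204.69228871014144, 'position': array([0.37014702, 0.01202911, 0.96046832]), 'attitude': array([ 0.71582119,  0.01490412, -0.0293001 , -0.69750943])}
scene {'fx': 533.6365165354906, 'fy': 533.6365165354906, 'cx': 278.52020679380087, 'cy': 217.42094138445938, 'position': array([ 0.98700046, -0.64030044,  0.94665712]), 'attitude': array([0.87650456, 0.34215851, 0.12648465, 0.31411613])}
```

View pics/top0.png

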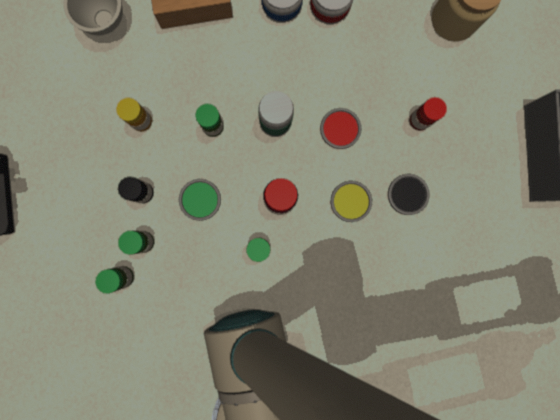

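View pics/scene0.png

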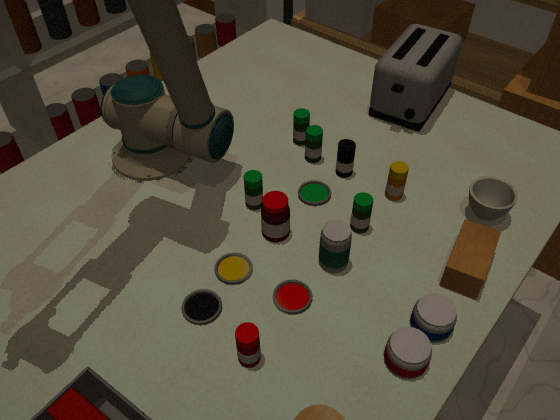

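The top view shows the caps at: yellow (130,110), green candidate (208,116), red (433,110) and black (130,188). Coasters: red (341,128), green (200,200), yellow (351,202) and black (409,195). The tin is at (276,110) and the jam jar at (281,195). Three more green look-alikes stand at (132,242), (111,281) and (258,250). Next I measure all of these.

```bash
cat > h.py <<'E'
import numpy as np, cv2
from scipy.spatial.transform import Rotation as R
from rig import manip
def cam(i, st=None):
    if "mount" in i:
        M=np.array(i["mount"]); Rt=R.from_quat(np.r_[st["ee_rot"][1:],st["ee_rot"][0]]).as_matrix()
        return Rt@M[:3,:3], Rt@M[:3,3]+st["position"]
    q=i["attitude"]; return R.from_quat([*q[1:],q[0]]).as_matrix(), i["position"]
def ray(i,u,v,z,st=None):
    A,p=cam(i,st); d=A@np.array([(u-i["cx"])/i["fx"],-(v-i["cy"])/i["fy"],-1]); return p+d*(z-p[2])/d[2]
def pix(i,P,st=None):
    A,p=cam(i,st); c=A.T@(np.asarray(P)-p); return i["cx"]-i["fx"]*c[0]/c[2], i["cy"]+i["fy"]*c[1]/c[2]
def masks(f):
    h=cv2.cvtColor(f,cv2.COLOR_RGB2HSV); H,S,V=h[...,0].astype(int),h[...,1],h[...,2]
    s=(S>140)&(V>60)
    return dict(red=s&((H<6)|(H>172)),yellow=s&(H>20)&(H<33),green=s&(H>50)&(H<80),black=(V<45))
def blobs(m,lo=150,hi=3000):
    n,L,st,c=cv2.connectedComponentsWithStats(cv2.morphologyEx(m.astype(np.uint8),cv2.MORPH_OPEN,np.ones((3,3))))
    return [(c[k],st[k]) for k in range(1,n) if lo<st[k][4]<hi]
E
python3 - <<'E'
from h import *
for n in("top","scene"):
    i=manip.get_image(n); print(n, [k for k in i])
    for c,m in masks(i["frame"]).items():
        for (u,v),s in blobs(m,100):
            print(c,round(u),round(v),s[2:], "z.087",ray(i,u,v,.087).round(3)[:2],"z.004",ray(i,u,v,.004).round(3)[:2])
E
```

```text
top ['frame', 'fx', 'fy', 'cx', 'cy', 'position', 'attitude']
red 434 109 [ 23  24 439] z.087 [ 0.611 -0.289] z.004 [ 0.634 -0.318]
red 340 128 [ 34  33 909] z.087 [ 0.571 -0.115] z.004 [ 0.59  -0.127]
red 280 195 [ 33  32 834] z.087 [ 0.444 -0.006] z.004 [ 0.451 -0.008]
yellow 129 110 [ 26  25 481] z.087 [0.592 0.276] z.004 [0.613 0.301]
yellow 351 201 [ 35  35 922] z.087 [ 0.435 -0.136] z.004 [ 0.442 -0.151]
green 207 116 [ 22  22 383] z.087 [0.586 0.133] z.004 [0.607 0.144]
green 198 198 [ 32  31 697] z.087 [0.433 0.144] z.004 [0.439 0.156]
green 131 242 [ 24  21 414] z.087 [0.35  0.263] z.004 [0.348 0.286]
green 108 281 [ 23  22 417] z.087 [0.28 0.3 ] z.004 [0.271 0.328]
black 281 16 [ 32  11 173] z.087 [0.781 0.001] z.004 [ 0.82 -0.  ]
black 273 131 [ 26  12 142] z.087 [0.562 0.01 ] z.004 [0.58 0.01]
black 7 193 [ 14  80 542] z.087 [0.434 0.49 ] z.004 [0.44  0.536]
black 133 189 [ 29  23 523] z.087 [0.446 0.263] z.004 [0.454 0.287]
black 408 194 [ 33  33 857] z.087 [ 0.451 -0.243] z.004 [ 0.459 -0.267]
black 242 318 [ 65  21 558] z.087 [0.219 0.057] z.004 [0.204 0.062]
scene ['f
[... 2492 characters left out ...]
 208 [ 20  24 183] z.087 [0.8   0.269] z.004 [0.782 0.357]
black 271 215 [ 43  22 407] z.087 [ 0.458 -0.035] z.004 [0.407 0.024]
black 361 211 [ 20  17 263] z.087 [0.606 0.099] z.004 [0.569 0.17 ]
black 333 256 [ 32  32 649] z.087 [ 0.632 -0.044] z.004 [0.598 0.014]
black 201 306 [ 35  29 798] z.087 [ 0.507 -0.301] z.004 [ 0.461 -0.268]
black 429 331 [ 42  28 322] z.087 [ 0.869 -0.074] z.004 [ 0.858 -0.019]
black 249 350 [ 22  13 133] z.087 [ 0.64  -0.312] z.004 [ 0.607 -0.281]
black 389 363 [ 12  19 103] z.087 [ 0.847 -0.176] z.004 [ 0.833 -0.131]
black 102 395 [  74   49 1205] z.087 [ 0.505 -0.532] z.004 [ 0.459 -0.521]
black 44 416 [ 19  11 119] z.087 [ 0.46  -0.615] z.004 [ 0.409 -0.612]
```

Both views agree to about 3 mm. The target green jar is the one at (0.586, 0.134); the other three are much nearer the base. I'll square the tool to the world axes and go above the red jar.

```bash
python3 -m pendant '[{"rz":6.95},{"rz":6.95},{"rz":6.95},{"dy":-0.035},{"dy":-0.035},{"dy":-0.035},{"dy":-0.035},{"dy":-0.035},{"dy":-0.035},{"dy":-0.038}]' 60; python3 -m pendant '[{"dx":0.035},{"dx":0.035},{"dx":0.035},{"dx":0.035},{"dx":0.035},{"dx":0.035},{"dx":0.035},{"dx":0.035},{"dx":0.035},{"dx":0.035},{"dx":0.02},{}]'
python3 - <<'E'
from h import *
st=manip.get_state(); i=manip.get_image("wrist"); cv2.imwrite("pics/w1.png",i["frame"][:,:,::-1])
print(st["position"],st["ee_rot"],i["mount"],i.keys(),i["fx"])
for c,m in masks(i["frame"]).items():
  if c!="black":
    for (u,v),s in blobs(m,300,90000): print(c,round(u),round(v),s,ray(i,u,v,.087,st).round(4),ray(i,u,v,.004,st).round(4))
E
```

```text
[ 0.20453513 -0.53708724  0.23078717] [-5.30940442e-04  9.83501140e-01  1.80901148e-01 -2.00208030e-05] [[-9.42213317e-06  9.66127078e-01  2.58066793e-01  6.51950542e-02]
 [ 9.99999751e-01  1.91068149e-04 -6.78793190e-04  7.79929688e-04]
 [-7.05108826e-04  2.58066723e-01 -9.66126839e-01 -1.42212031e-01]
 [ 0.00000000e+00  0.00000000e+00  0.00000000e+00  1.00000000e+00]] dict_keys(['frame', 'fx', 'fy', 'cx', 'cy', 'mount']) 344.8383669409798invalid input
invalid input
```

View pics/w1.png

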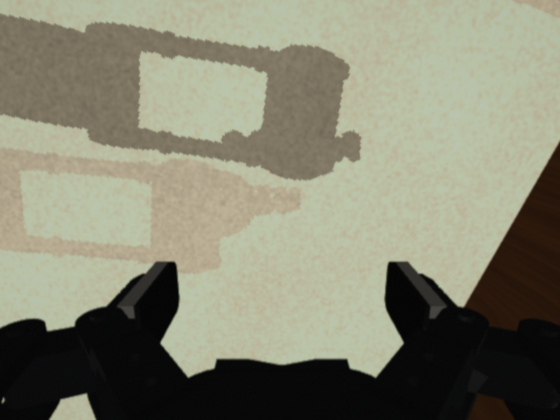

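The rows were refused and the arm has not moved; the picture shows only bare counter. A row probably needs every key, so I'll try that.

```bash
python3 -m pendant '[{"dx":0,"dy":0,"dz":0,"rx":0,"ry":0,"rz":6.95,"hand":0.085},{"dx":0,"dy":0,"dz":0,"rx":0,"ry":0,"rz":6.95,"hand":0.085},{"dx":0,"dy":0,"dz":0,"rx":0,"ry":0,"rz":6.95,"hand":0.085},{"dx":0,"dy":-0.035,"dz":0,"rx":0,"ry":0,"rz":0,"hand":0.085},{"dx":0,"dy":-0.035,"dz":0,"rx":0,"ry":0,"rz":0,"hand":0.085},{"dx":0,"dy":-0.035,"dz":0,"rx":0,"ry":0,"rz":0,"hand":0.085},{"dx":0,"dy":-0.035,"dz":0,"rx":0,"ry":0,"rz":0,"hand":0.085},{"dx":0,"dy":-0.035,"dz":0,"rx":0,"ry":0,"rz":0,"hand":0.085},{"dx":0,"dy":-0.035,"dz":0,"rx":0,"ry":0,"rz":0,"hand":0.085},{"dx":0,"dy":-0.038,"dz":0,"rx":0,"ry":0,"rz":0,"hand":0.085}]' 60
```

```text
clock: 1.08
position: [0.2044, -0.2881, 0.2312]
ee_rot: [0.0, 1.0, -0.0, 0.0]
contact_force: [0.6, -0.4, 0.6]
width: 0.0849
gripper_force: 0.0
```

```bash
python3 -m pendant '[{"dx":0.035,"dy":0,"dz":0,"rx":0,"ry":0,"rz":0,"hand":0.085},{"dx":0.035,"dy":0,"dz":0,"rx":0,"ry":0,"rz":0,"hand":0.085},{"dx":0.035,"dy":0,"dz":0,"rx":0,"ry":0,"rz":0,"hand":0.085},{"dx":0.035,"dy":0,"dz":0,"rx":0,"ry":0,"rz":0,"hand":0.085},{"dx":0.035,"dy":0,"dz":0,"rx":0,"ry":0,"rz":0,"hand":0.085},{"dx":0.035,"dy":0,"dz":0,"rx":0,"ry":0,"rz":0,"hand":0.085},{"dx":0.035,"dy":0,"dz":0,"rx":0,"ry":0,"rz":0,"hand":0.085},{"dx":0.035,"dy":0,"dz":0,"rx":0,"ry":0,"rz":0,"hand":0.085},{"dx":0.035,"dy":0,"dz":0,"rx":0,"ry":0,"rz":0,"hand":0.085},{"dx":0.035,"dy":0,"dz":0,"rx":0,"ry":0,"rz":0,"hand":0.085},{"dx":0,"dy":0,"dz":0,"rx":0,"ry":0,"rz":0,"hand":0.085}]' 60
cat > look.py <<'E'
import sys
from h import *
st=manip.get_state(); i=manip.get_image("wrist"); cv2.imwrite(f"pics/{sys.argv[1]}.png",i["frame"][:,:,::-1])
print(st["position"].round(4),st["ee_rot"].round(4))
for c,m in masks(i["frame"]).items():
  m[250:]=False
  for (u,v),s in blobs(m,300,40000): print(c,round(u),round(v),s,"top",ray(i,s[0]+s[2]/2,v,.09,st).round(4)[:2],"mat",ray(i,u,v,.004,st).round(4)[:2])
E
python3 look.py w2
```

```text
clock: 2.0
position: [0.561, -0.2893, 0.2299]
ee_rot: [-0.0, 1.0, 0.001, 0.002]
contact_force: [1.0, -0.6, 0.2]
width: 0.0849
gripper_force: 0.0
[ 0.561  -0.2893  0.2299] [-0.      1.      0.0014  0.0022]
red 281 134 [ 254  107   54   56 2371] top [ 0.6142 -0.2896] mat [ 0.6107 -0.2891]
red 127 152 [  94  118   67   68 3550] top [ 0.6001 -0.1652] mat [ 0.5923 -0.1267]
black 522 172 [  478    87    82   163 11598] top [ 0.5843 -0.4857] mat [ 0.5716 -0.549 ]
black 8 146 [  0 116  21  58 928] top [ 0.6043 -0.0713] mat [ 0.5978 -0.0025]
black 259 245 [238 239  43  11 345] top [ 0.52   -0.2711] mat [ 0.4878 -0.2645]
```

View pics/w2.png

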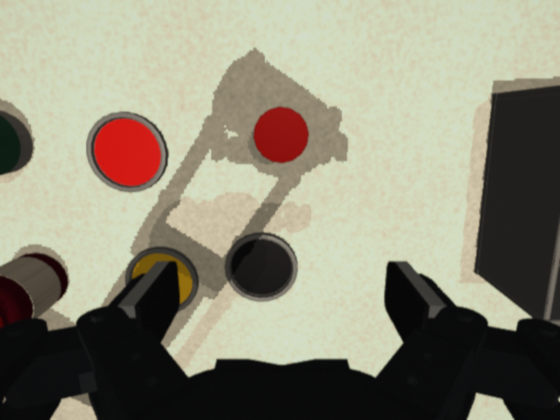

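The wrist picture shows the red cap at (281,134), nearly straight under the camera, so the jar is at (0.613, -0.289). The red coaster is at (127,152), which is (0.592, -0.127). Now I descend and grip.

```bash
python3 -m pendant '[{"dx":0.026,"dy":0,"dz":0,"rx":0,"ry":0,"rz":0,"hand":0.085},{"dx":0.026,"dy":0,"dz":0,"rx":0,"ry":0,"rz":0,"hand":0.085},{"dx":0,"dy":0,"dz":0.025,"rx":0,"ry":0,"rz":0,"hand":0.085},{"dx":0,"dy":0,"dz":0.035,"rx":0,"ry":0,"rz":0,"hand":0.085},{"dx":0,"dy":0,"dz":0.035,"rx":0,"ry":0,"rz":0,"hand":0.085},{"dx":0,"dy":0,"dz":0.035,"rx":0,"ry":0,"rz":0,"hand":0.085},{"dx":0,"dy":0,"dz":0.035,"rx":0,"ry":0,"rz":0,"hand":0.085},{"dx":0,"dy":0,"dz":0.02,"rx":0,"ry":0,"rz":0,"hand":0.085},{"dx":0,"dy":0,"dz":0,"rx":0,"ry":0,"rz":0,"hand":0.085},{"dx":0,"dy":0,"dz":0,"rx":0,"ry":0,"rz":0,"hand":0.085}]' 40
python3 -m pendant '[{"dx":0,"dy":0,"dz":0,"rx":0,"ry":0,"rz":0,"hand":0.055},{"dx":0,"dy":0,"dz":0,"rx":0,"ry":0,"rz":0,"hand":0.055},{"dx":0,"dy":0,"dz":0,"rx":0,"ry":0,"rz":0,"hand":0.05},{"dx":0,"dy":0,"dz":0,"rx":0,"ry":0,"rz":0,"hand":0.045},{"dx":0,"dy":0,"dz":0,"rx":0,"ry":0,"rz":0,"hand":0.035},{"dx":0,"dy":0,"dz":0,"rx":0,"ry":0,"rz":0,"hand":0.035},{"dx":0,"dy":0,"dz":0,"rx":0,"ry":0,"rz":0,"hand":0.035},{"dx":0,"dy":0,"dz":0,"rx":0,"ry":0,"rz":0,"hand":0.035},{"dx":0,"dy":0,"dz":0,"rx":0,"ry":0,"rz":0,"hand":0.035}]' 40
```

```text
clock: 2.88
position: [0.6051, -0.2893, 0.0456]
ee_rot: [-0.001, 1.0, -0.0, -0.001]
contact_force: [0.4, -0.6, 0.8]
width: 0.085
gripper_force: 0.0
clock: 3.63
position: [0.6074, -0.2896, 0.0481]
ee_rot: [0.001, 1.0, 0.0, 0.001]
contact_force: [-0.5, 1.8, 6.2]
width: 0.0432
gripper_force: 40.4
```

```bash
python3 -m pendant '[{"dx":0,"dy":0,"dz":-0.01,"rx":0,"ry":0,"rz":0,"hand":0.035},{"dx":0,"dy":0,"dz":-0.02,"rx":0,"ry":0,"rz":0,"hand":0.035},{"dx":0,"dy":0,"dz":-0.02,"rx":0,"ry":0,"rz":0,"hand":0.035},{"dx":-0.003,"dy":-0.012,"dz":0,"rx":0,"ry":0,"rz":0,"hand":0.035},{"dx":-0.003,"dy":-0.025,"dz":0,"rx":0,"ry":0,"rz":0,"hand":0.035},{"dx":-0.003,"dy":-0.025,"dz":0,"rx":0,"ry":0,"rz":0,"hand":0.035},{"dx":-0.003,"dy":-0.025,"dz":0,"rx":0,"ry":0,"rz":0,"hand":0.035},{"dx":-0.003,"dy":-0.025,"dz":0,"rx":0,"ry":0,"rz":0,"hand":0.035},{"dx":-0.003,"dy":-0.025,"dz":0,"rx":0,"ry":0,"rz":0,"hand":0.035},{"dx":-0.002,"dy":-0.015,"dz":0,"rx":0,"ry":0,"rz":0,"hand":0.035},{"dx":0,"dy":-0.01,"dz":0,"rx":0,"ry":0,"rz":0,"hand":0.035},{"dx":0,"dy":0,"dz":0,"rx":0,"ry":0,"rz":0,"hand":0.035}]'
python3 -m pendant '[{"dx":0,"dy":0,"dz":0,"rx":0,"ry":0,"rz":0,"hand":0.035},{"dx":0,"dy":0,"dz":0,"rx":0,"ry":0,"rz":0,"hand":0.035}]'
python3 look.py w3
```

```text
clock: 4.63
position: [0.5861, -0.1252, 0.096]
ee_rot: [-0.0, 1.0, 0.001, -0.0]
contact_force: [-0.4, 0.2, -2.2]
width: 0.0433
gripper_force: 41.1
clock: 4.8
position: [0.5871, -0.1286, 0.0962]
ee_rot: [0.001, 1.0, -0.0, 0.0]
contact_force: [0.7, 0.5, -1.0]
width: 0.0434
gripper_force: 41.1
[ 0.5871 -0.1286  0.0962] [ 5.e-04  1.e+00 -2.e-04  3.e-04]
red 276 187 [ 228  158  101   73 3650] top [ 0.6235 -0.1281] mat [ 0.6068 -0.1256]
red 283 233 [ 233  210   97   40 2808] top [ 0.6022 -0.1294] mat [ 0.5731 -0.1305]
black 84 191 [  16  149  108  101 5101] top [ 0.6217 -0.0366] mat [0.6038 0.0073]
```

View pics/w3.png

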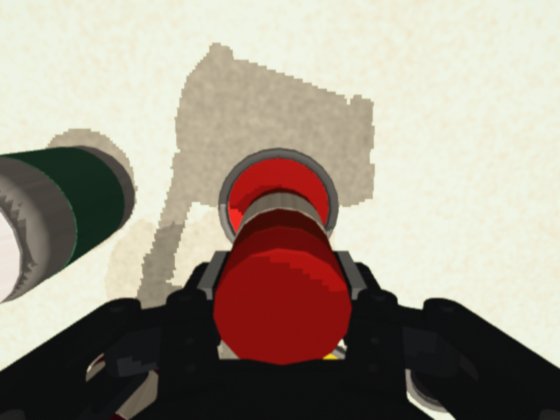

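The picture shows the red jar upright between the fingers, with its top centred near (283,300). It hangs over the red coaster, whose rim is centred at u≈279. Lowering it now.

```bash
python3 -m pendant '[{"dx":0,"dy":0,"dz":0.01,"rx":0,"ry":0,"rz":0,"hand":0.035},{"dx":0,"dy":0,"dz":0.012,"rx":0,"ry":0,"rz":0,"hand":0.035},{"dx":0,"dy":0,"dz":0.01,"rx":0,"ry":0,"rz":0,"hand":0.035},{"dx":0,"dy":0,"dz":0.005,"rx":0,"ry":0,"rz":0,"hand":0.035},{"dx":0,"dy":0,"dz":0.003,"rx":0,"ry":0,"rz":0,"hand":0.035},{"dx":0,"dy":0,"dz":0.002,"rx":0,"ry":0,"rz":0,"hand":0.035},{"dx":0,"dy":0,"dz":0.001,"rx":0,"ry":0,"rz":0,"hand":0.035},{"dx":0,"dy":0,"dz":0.001,"rx":0,"ry":0,"rz":0,"hand":0.035},{"dx":0,"dy":0,"dz":0,"rx":0,"ry":0,"rz":0,"hand":0.035}]'
```

```text
clock: 5.6
position: [0.5869, -0.1275, 0.0525]
ee_rot: [0.0, 1.0, -0.0, 0.0]
contact_force: [-0.6, 1.1, -1.1]
width: 0.0429
gripper_force: 41.1
```

```bash
python3 -m pendant '[{"dx":0,"dy":0,"dz":0.001,"rx":0,"ry":0,"rz":0,"hand":0.035},{"dx":0,"dy":0,"dz":0,"rx":0,"ry":0,"rz":0,"hand":0.035}]';python3 -m pendant '[{"dx":0,"dy":0,"dz":0.001,"rx":0,"ry":0,"rz":0,"hand":0.035},{"dx":0,"dy":0,"dz":0,"rx":0,"ry":0,"rz":0,"hand":0.035}]'
```

```text
clock: 5.77
position: [0.5871, -0.1276, 0.0522]
ee_rot: [0.0, 1.0, -0.0, 0.001]
contact_force: [-0.6, 0.4, 1.7]
width: 0.0436
gripper_force: 41.3
clock: 5.93
position: [0.5872, -0.1275, 0.0522]
ee_rot: [0.0, 1.0, 0.0, 0.001]
contact_force: [-2.6, 1.3, 8.0]
width: 0.0431
gripper_force: 41.9
```

```bash
python3 -m pendant '[{"dx":0,"dy":0,"dz":-0.001,"rx":0,"ry":0,"rz":0,"hand":0.035},{"dx":0,"dy":0,"dz":0,"rx":0,"ry":0,"rz":0,"hand":0.046},{"dx":0,"dy":0,"dz":0,"rx":0,"ry":0,"rz":0,"hand":0.05},{"dx":0,"dy":0,"dz":0,"rx":0,"ry":0,"rz":0,"hand":0.07},{"dx":0,"dy":0,"dz":0,"rx":0,"ry":0,"rz":0,"hand":0.085},{"dx":0,"dy":0,"dz":0,"rx":0,"ry":0,"rz":0,"hand":0.085},{"dx":0,"dy":0,"dz":0,"rx":0,"ry":0,"rz":0,"hand":0.085},{"dx":0,"dy":0,"dz":-0.02,"rx":0,"ry":0,"rz":0,"hand":0.085},{"dx":0,"dy":0,"dz":-0.035,"rx":0,"ry":0,"rz":0,"hand":0.085},{"dx":0,"dy":0,"dz":-0.035,"rx":0,"ry":0,"rz":0,"hand":0.085},{"dx":0,"dy":0,"dz":-0.035,"rx":0,"ry":0,"rz":0,"hand":0.085},{"dx":0,"dy":0,"dz":-0.035,"rx":0,"ry":0,"rz":0,"hand":0.085}]'
python3 -m pendant '[{"dx":-0.01,"dy":-0.02,"dz":-0.01,"rx":0,"ry":0,"rz":0,"hand":0.085},{"dx":-0.01,"dy":-0.03,"dz":0,"rx":0,"ry":0,"rz":0,"hand":0.085},{"dx":-0.01,"dy":-0.03,"dz":0,"rx":0,"ry":0,"rz":0,"hand":0.085},{"dx":-0.01,"dy":-0.03,"dz":0,"rx":0,"ry":0,"rz":0,"hand":0.085},{"dx":-0.01,"dy":-0.03,"dz":0,"rx":0,"ry":0,"rz":0,"hand":0.085},{"dx":0,"dy":-0.03,"dz":0,"rx":0,"ry":0,"rz":0,"hand":0.085},{"dx":0,"dy":-0.03,"dz":0,"rx":0,"ry":0,"rz":0,"hand":0.085},{"dx":0,"dy":-0.03,"dz":0,"rx":0,"ry":0,"rz":0,"hand":0.085},{"dx":0,"dy":-0.03,"dz":0,"rx":0,"ry":0,"rz":0,"hand":0.085},{"dx":0,"dy":0,"dz":0,"rx":0,"ry":0,"rz":0,"hand":0.085},{"dx":0,"dy":0,"dz":0,"rx":0,"ry":0,"rz":0,"hand":0.085},{"dx":0,"dy":0,"dz":0,"rx":0,"ry":0,"rz":0,"hand":0.085}]'
python3 look.py w4
python3 - <<'E'
from h import *
i=manip.get_image("top"); cv2.imwrite("pics/top1.png",i["frame"][:,:,::-1])
E
```

```text
clock: 6.93
position: [0.5863, -0.1273, 0.2128]
ee_rot: [0.0, 1.0, -0.0, -0.0]
contact_force: [1.1, -0.5, -0.7]
width: 0.0852
gripper_force: 0.0
clock: 7.93
position: [0.5365, 0.1322, 0.2211]
ee_rot: [0.0, 1.0, 0.0, -0.0]
contact_force: [0.2, -0.5, 0.3]
width: 0.0851
gripper_force: 0.0
[0.5365 0.1322 0.2211] [ 5.e-04  1.e+00  2.e-04 -1.e-04]
red 526 130 [ 503   92   57   72 1714] top [ 0.5933 -0.062 ] mat [ 0.5906 -0.1174]
yellow 96 126 [  63   98   67   58 3067] top [0.5955 0.2737] mat [0.5934 0.3194]
yellow 538 243 [513 235  47  15 549] top [ 0.5    -0.0838] mat [ 0.4678 -0.153 ]
green 281 136 [ 254  109   55   55 2381] top [0.5885 0.1312] mat [0.5842 0.132 ]
green 262 245 [241 240  43  10 338] top [0.4981 0.1472] mat [0.4654 0.1528]
black 391 116 [ 378   83   34   68 1047] top [0.6032 0.0444] mat [0.6035 0.0208]
```

View pics/w4.png

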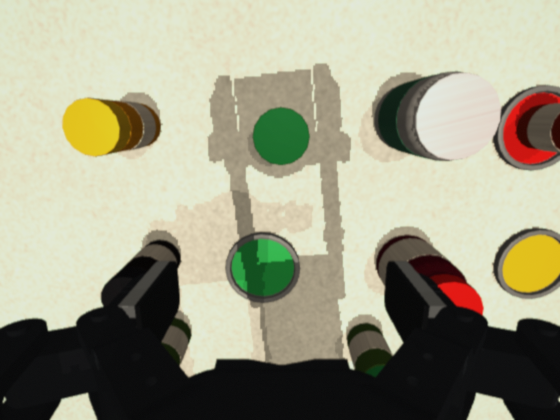

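View pics/top1.png

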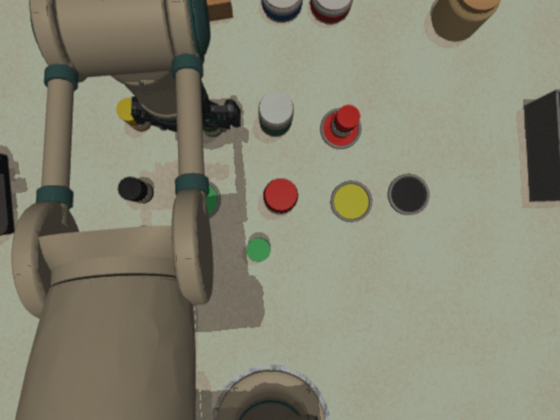

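The red jar stands in its coaster; in the top view its cap is at (348,117). In the wrist picture the green cap is at (281,136), so the jar is at (0.587, 0.1315), with the green coaster below it at (262,267). Gripping green.

```bash
python3 -m pendant '[{"dx":0.025,"dy":0,"dz":0,"rx":0,"ry":0,"rz":0,"hand":0.085},{"dx":0.026,"dy":0,"dz":0,"rx":0,"ry":0,"rz":0,"hand":0.085},{"dx":0,"dy":0,"dz":0.025,"rx":0,"ry":0,"rz":0,"hand":0.085},{"dx":0,"dy":0,"dz":0.035,"rx":0,"ry":0,"rz":0,"hand":0.085},{"dx":0,"dy":0,"dz":0.035,"rx":0,"ry":0,"rz":0,"hand":0.085},{"dx":0,"dy":0,"dz":0.035,"rx":0,"ry":0,"rz":0,"hand":0.085},{"dx":0,"dy":0,"dz":0.03,"rx":0,"ry":0,"rz":0,"hand":0.085},{"dx":0,"dy":0,"dz":0.014,"rx":0,"ry":0,"rz":0,"hand":0.085},{"dx":0,"dy":0,"dz":0,"rx":0,"ry":0,"rz":0,"hand":0.085},{"dx":0,"dy":0,"dz":0,"rx":0,"ry":0,"rz":0,"hand":0.085}]' 40
python3 -m pendant '[{"dx":0,"dy":0,"dz":0,"rx":0,"ry":0,"rz":0,"hand":0.055},{"dx":0,"dy":0,"dz":0,"rx":0,"ry":0,"rz":0,"hand":0.055},{"dx":0,"dy":0,"dz":0,"rx":0,"ry":0,"rz":0,"hand":0.05},{"dx":0,"dy":0,"dz":0,"rx":0,"ry":0,"rz":0,"hand":0.045},{"dx":0,"dy":0,"dz":0,"rx":0,"ry":0,"rz":0,"hand":0.035},{"dx":0,"dy":0,"dz":0,"rx":0,"ry":0,"rz":0,"hand":0.035},{"dx":0,"dy":0,"dz":0,"rx":0,"ry":0,"rz":0,"hand":0.035},{"dx":0,"dy":0,"dz":0,"rx":0,"ry":0,"rz":0,"hand":0.035},{"dx":0,"dy":0,"dz":0,"rx":0,"ry":0,"rz":0,"hand":0.035}]' 40
```

```text
clock: 8.87
position: [0.5876, 0.1314, 0.0468]
ee_rot: [0.0, 1.0, -0.001, -0.001]
contact_force: [0.9, -0.2, 0.4]
width: 0.0848
gripper_force: 0.0
clock: 9.62
position: [0.5886, 0.1327, 0.0487]
ee_rot: [-0.0, 1.0, 0.0, 0.001]
contact_force: [-0.8, -0.1, 6.3]
width: 0.0435
gripper_force: 41.0
```

```bash
python3 -m pendant '[{"dx":0,"dy":0,"dz":-0.01,"rx":0,"ry":0,"rz":0,"hand":0.035},{"dx":0,"dy":0,"dz":-0.02,"rx":0,"ry":0,"rz":0,"hand":0.035},{"dx":0,"dy":0,"dz":-0.02,"rx":0,"ry":0,"rz":0,"hand":0.035},{"dx":-0.012,"dy":-0.003,"dz":0,"rx":0,"ry":0,"rz":0,"hand":0.035},{"dx":-0.025,"dy":-0.003,"dz":0,"rx":0,"ry":0,"rz":0,"hand":0.035},{"dx":-0.025,"dy":-0.003,"dz":0,"rx":0,"ry":0,"rz":0,"hand":0.035},{"dx":-0.025,"dy":-0.003,"dz":0,"rx":0,"ry":0,"rz":0,"hand":0.035},{"dx":-0.025,"dy":-0.003,"dz":0,"rx":0,"ry":0,"rz":0,"hand":0.035},{"dx":-0.02,"dy":-0.003,"dz":0,"rx":0,"ry":0,"rz":0,"hand":0.035},{"dx":-0.015,"dy":-0.003,"dz":0,"rx":0,"ry":0,"rz":0,"hand":0.035},{"dx":0,"dy":0,"dz":0,"rx":0,"ry":0,"rz":0,"hand":0.035},{"dx":0,"dy":0,"dz":0,"rx":0,"ry":0,"rz":0,"hand":0.035}]'
python3 - <<'E'
from h import *
st=manip.get_state(); i=manip.get_image("wrist"); print(st["position"])
m=masks(i["frame"])["green"]; f=i["frame"].copy()
for P in([.44,.153,.004],[*(st["position"][:2]),.143],[*(st["position"][:2]),.05]):
    u,v=pix(i,P,st); print(P,u,v); cv2.circle(f,(int(u),int(v)),4,(255,0,255),-1)
cv2.imwrite("pics/w5.png",f[:,:,::-1])
E
```

```text
clock: 10.62
position: [0.4404, 0.1537, 0.0977]
ee_rot: [0.0, 1.0, 0.0, 0.0]
contact_force: [0.0, -0.6, -1.5]
width: 0.0433
gripper_force: 41.0
[0.44042823 0.15369574 0.09767985]
[0.44, 0.153, 0.004] 281.2980279484673 213.9921788494332
[np.float64(0.4404282324763884), np.float64(0.15369573629549313), 0.143] 279.1240798564511 329.20647519047935
[np.float64(0.4404282324763884), np.float64(0.15369573629549313), 0.05] 280.10048774514763 234.54167498260907
```

View pics/w5.png

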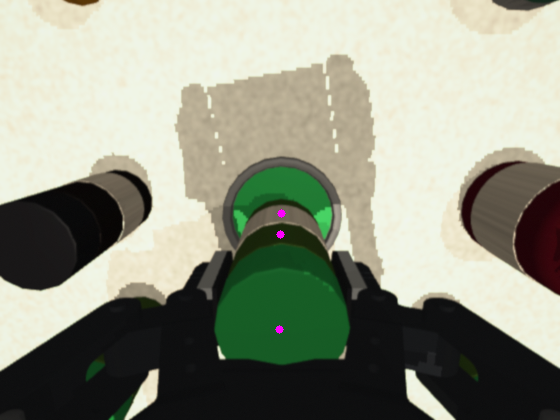

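The green jar hangs upright over its coaster, whose rim is centred at about (281,214). The cap centre is at (282,315), about 4 mm ahead of the TCP, so I'll trim that while lowering.

```bash
python3 -m pendant '[{"dx":-0.003,"dy":0,"dz":0.01,"rx":0,"ry":0,"rz":0,"hand":0.035},{"dx":0,"dy":0,"dz":0.012,"rx":0,"ry":0,"rz":0,"hand":0.035},{"dx":0,"dy":0,"dz":0.01,"rx":0,"ry":0,"rz":0,"hand":0.035},{"dx":0,"dy":0,"dz":0.005,"rx":0,"ry":0,"rz":0,"hand":0.035},{"dx":0,"dy":0,"dz":0.003,"rx":0,"ry":0,"rz":0,"hand":0.035},{"dx":0,"dy":0,"dz":0.002,"rx":0,"ry":0,"rz":0,"hand":0.035},{"dx":0,"dy":0,"dz":0.002,"rx":0,"ry":0,"rz":0,"hand":0.035},{"dx":0,"dy":0,"dz":0.001,"rx":0,"ry":0,"rz":0,"hand":0.035},{"dx":0,"dy":0,"dz":0,"rx":0,"ry":0,"rz":0,"hand":0.035}]'
python3 -m pendant '[{"dx":0,"dy":0,"dz":0.001,"rx":0,"ry":0,"rz":0,"hand":0.035},{"dx":0,"dy":0,"dz":0,"rx":0,"ry":0,"rz":0,"hand":0.035}]'
```

```text
clock: 11.42
position: [0.4383, 0.1536, 0.0527]
ee_rot: [-0.0, 1.0, -0.0, 0.001]
contact_force: [-0.0, 0.3, -0.9]
width: 0.0434
gripper_force: 41.0
clock: 11.58
position: [0.4384, 0.1536, 0.0527]
ee_rot: [-0.0, 1.0, 0.0, 0.001]
contact_force: [-2.1, -0.0, 8.0]
width: 0.0435
gripper_force: 42.0
```

```bash
python3 -m pendant '[{"dx":0,"dy":0,"dz":-0.001,"rx":0,"ry":0,"rz":0,"hand":0.035},{"dx":0,"dy":0,"dz":0,"rx":0,"ry":0,"rz":0,"hand":0.046},{"dx":0,"dy":0,"dz":0,"rx":0,"ry":0,"rz":0,"hand":0.05},{"dx":0,"dy":0,"dz":0,"rx":0,"ry":0,"rz":0,"hand":0.07},{"dx":0,"dy":0,"dz":0,"rx":0,"ry":0,"rz":0,"hand":0.085},{"dx":0,"dy":0,"dz":0,"rx":0,"ry":0,"rz":0,"hand":0.085},{"dx":0,"dy":0,"dz":0,"rx":0,"ry":0,"rz":0,"hand":0.085},{"dx":0,"dy":0,"dz":-0.02,"rx":0,"ry":0,"rz":0,"hand":0.085},{"dx":0,"dy":0,"dz":-0.035,"rx":0,"ry":0,"rz":0,"hand":0.085},{"dx":0,"dy":0,"dz":-0.035,"rx":0,"ry":0,"rz":0,"hand":0.085},{"dx":0,"dy":0,"dz":-0.035,"rx":0,"ry":0,"rz":0,"hand":0.085},{"dx":0,"dy":0,"dz":-0.035,"rx":0,"ry":0,"rz":0,"hand":0.085}]'
python3 -m pendant '[{"dx":-0.01,"dy":-0.02,"dz":-0.01,"rx":0,"ry":0,"rz":0,"hand":0.085},{"dx":-0.01,"dy":-0.02,"dz":0,"rx":0,"ry":0,"rz":0,"hand":0.085},{"dx":-0.01,"dy":-0.02,"dz":0,"rx":0,"ry":0,"rz":0,"hand":0.085},{"dx":-0.01,"dy":-0.02,"dz":0,"rx":0,"ry":0,"rz":0,"hand":0.085},{"dx":0,"dy":-0.02,"dz":0,"rx":0,"ry":0,"rz":0,"hand":0.085},{"dx":0,"dy":-0.014,"dz":0,"rx":0,"ry":0,"rz":0,"hand":0.085},{"dx":0,"dy":0,"dz":0,"rx":0,"ry":0,"rz":0,"hand":0.085},{"dx":0,"dy":0,"dz":0,"rx":0,"ry":0,"rz":0,"hand":0.085},{"dx":0,"dy":0,"dz":0,"rx":0,"ry":0,"rz":0,"hand":0.085}]'
python3 look.py w6
```

```text
clock: 12.58
position: [0.4372, 0.1535, 0.2138]
ee_rot: [0.0, 1.0, -0.0, -0.0]
contact_force: [0.8, -0.4, 0.1]
width: 0.085
gripper_force: 0.0
clock: 13.33
position: [0.3975, 0.2669, 0.222]
ee_rot: [0.001, 1.0, 0.0, -0.0]
contact_force: [-0.4, -1.5, 0.2]
width: 0.0851
gripper_force: 0.0
[0.3975 0.2669 0.222 ] [ 5.e-04  1.e+00  0.e+00 -3.e-04]
green 411 146 [ 359  107   98   72 3914] top [0.4419 0.1667] mat [0.4352 0.1324]
green 287 241 [263 230  48  20 769] top [0.3626 0.2613] mat [0.3312 0.2599]
black 22 149 [   0   63   51  157 2320] top [0.4394 0.4669] mat [0.4319 0.5333]
black 280 135 [ 253  108   55   55 2398] top [0.4499 0.2667] mat [0.4458 0.2672]
black 524 134 [516 108  25  54 395] top [0.4508 0.0737] mat [0.447  0.0175]
black 393 143 [385 123  25  44 391] top [0.444  0.1752] mat [0.4381 0.1509]
black 518 236 [501 223  43  27 653] top [0.367  0.0633] mat [0.3369 0.0042]
```

View pics/w6.png

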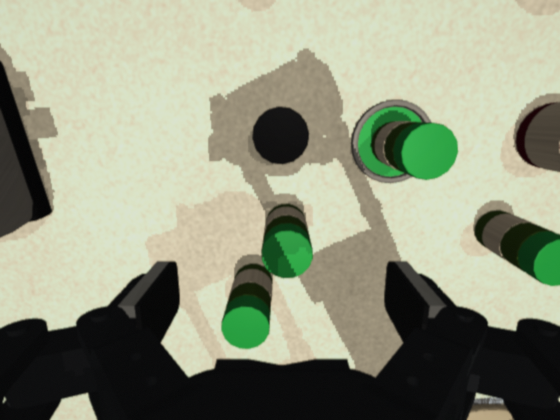

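The black cap is at (280,135), so that jar is at (0.449, 0.267). The green jar stands within its coaster at about (405,145). Gripping black.

```bash
python3 -m pendant '[{"dx":0.025,"dy":0,"dz":0,"rx":0,"ry":0,"rz":0,"hand":0.085},{"dx":0.026,"dy":0,"dz":0,"rx":0,"ry":0,"rz":0,"hand":0.085},{"dx":0,"dy":0,"dz":0.025,"rx":0,"ry":0,"rz":0,"hand":0.085},{"dx":0,"dy":0,"dz":0.035,"rx":0,"ry":0,"rz":0,"hand":0.085},{"dx":0,"dy":0,"dz":0.035,"rx":0,"ry":0,"rz":0,"hand":0.085},{"dx":0,"dy":0,"dz":0.035,"rx":0,"ry":0,"rz":0,"hand":0.085},{"dx":0,"dy":0,"dz":0.03,"rx":0,"ry":0,"rz":0,"hand":0.085},{"dx":0,"dy":0,"dz":0.015,"rx":0,"ry":0,"rz":0,"hand":0.085},{"dx":0,"dy":0,"dz":0,"rx":0,"ry":0,"rz":0,"hand":0.085},{"dx":0,"dy":0,"dz":0,"rx":0,"ry":0,"rz":0,"hand":0.085}]' 40
python3 -m pendant '[{"dx":0,"dy":0,"dz":0,"rx":0,"ry":0,"rz":0,"hand":0.055},{"dx":0,"dy":0,"dz":0,"rx":0,"ry":0,"rz":0,"hand":0.055},{"dx":0,"dy":0,"dz":0,"rx":0,"ry":0,"rz":0,"hand":0.05},{"dx":0,"dy":0,"dz":0,"rx":0,"ry":0,"rz":0,"hand":0.045},{"dx":0,"dy":0,"dz":0,"rx":0,"ry":0,"rz":0,"hand":0.035},{"dx":0,"dy":0,"dz":0,"rx":0,"ry":0,"rz":0,"hand":0.035},{"dx":0,"dy":0,"dz":0,"rx":0,"ry":0,"rz":0,"hand":0.035},{"dx":0,"dy":0,"dz":0,"rx":0,"ry":0,"rz":0,"hand":0.035},{"dx":0,"dy":0,"dz":0,"rx":0,"ry":0,"rz":0,"hand":0.035}]' 40
python3 -m pendant '[{"dx":0,"dy":0,"dz":-0.01,"rx":0,"ry":0,"rz":0,"hand":0.035},{"dx":0,"dy":0,"dz":-0.025,"rx":0,"ry":0,"rz":0,"hand":0.035},{"dx":0,"dy":0,"dz":-0.025,"rx":0,"ry":0,"rz":0,"hand":0.035},{"dx":0,"dy":0,"dz":-0.025,"rx":0,"ry":0,"rz":0,"hand":0.035},{"dx":0,"dy":0,"dz":-0.025,"rx":0,"ry":0,"rz":0,"hand":0.035},{"dx":0,"dy":0,"dz":-0.025,"rx":0,"ry":0,"rz":0,"hand":0.035},{"dx":0,"dy":0,"dz":-0.015,"rx":0,"ry":0,"rz":0,"hand":0.035},{"dx":0,"dy":0,"dz":0,"rx":0,"ry":0,"rz":0,"hand":0.035}]'
```

```text
clock: 14.22
position: [0.4485, 0.2666, 0.0468]
ee_rot: [0.001, 1.0, -0.001, -0.001]
contact_force: [0.9, 0.6, 0.0]
width: 0.0847
gripper_force: 0.0
clock: 14.97
position: [0.4496, 0.2679, 0.0486]
ee_rot: [-0.0, 1.0, 0.0, 0.001]
contact_force: [-0.3, -0.4, 5.3]
width: 0.0431
gripper_force: 40.8
clock: 15.63
position: [0.4505, 0.2685, 0.2014]
ee_rot: [-0.002, 1.0, 0.0, 0.004]
contact_force: [-0.4, 0.9, -1.2]
width: 0.0432
gripper_force: 40.9
```

```bash
python3 -m pendant '[{"dx":0,"dy":0.012,"dz":0,"rx":0,"ry":0,"rz":0,"hand":0.035},{"dx":0,"dy":0.024,"dz":0,"rx":0,"ry":0,"rz":0,"hand":0.035},{"dx":0,"dy":0.03,"dz":0,"rx":0,"ry":0,"rz":0,"hand":0.035},{"dx":0,"dy":0.03,"dz":0,"rx":0,"ry":0,"rz":0,"hand":0.035},{"dx":0,"dy":0.03,"dz":0,"rx":0,"ry":0,"rz":0,"hand":0.035},{"dx":0,"dy":0.03,"dz":0,"rx":0,"ry":0,"rz":0,"hand":0.035},{"dx":0,"dy":0.03,"dz":0,"rx":0,"ry":0,"rz":0,"hand":0.035},{"dx":0,"dy":0.03,"dz":0,"rx":0,"ry":0,"rz":0,"hand":0.035},{"dx":0,"dy":0.03,"dz":0,"rx":0,"ry":0,"rz":0,"hand":0.035},{"dx":0,"dy":0.03,"dz":0,"rx":0,"ry":0,"rz":0,"hand":0.035},{"dx":0,"dy":0.03,"dz":0,"rx":0,"ry":0,"rz":0,"hand":0.035},{"dx":0,"dy":0.03,"dz":0,"rx":0,"ry":0,"rz":0,"hand":0.035}]'
python3 -m pendant '[{"dx":0.002,"dy":0.03,"dz":0,"rx":0,"ry":0,"rz":0,"hand":0.035},{"dx":0.002,"dy":0.03,"dz":0,"rx":0,"ry":0,"rz":0,"hand":0.035},{"dx":0.002,"dy":0.03,"dz":0,"rx":0,"ry":0,"rz":0,"hand":0.035},{"dx":0.002,"dy":0.03,"dz":0,"rx":0,"ry":0,"rz":0,"hand":0.035},{"dx":0,"dy":0.03,"dz":0,"rx":0,"ry":0,"rz":0,"hand":0.035},{"dx":0,"dy":0.03,"dz":0,"rx":0,"ry":0,"rz":0,"hand":0.035},{"dx":0,"dy":0.018,"dz":0,"rx":0,"ry":0,"rz":0,"hand":0.035},{"dx":0,"dy":0,"dz":0,"rx":0,"ry":0,"rz":0,"hand":0.035},{"dx":0,"dy":0,"dz":0,"rx":0,"ry":0,"rz":0,"hand":0.035},{"dx":0,"dy":0,"dz":0,"rx":0,"ry":0,"rz":0,"hand":0.035}]'
python3 look.py w7
```

```text
clock: 16.63
position: [0.4463, -0.07, 0.1954]
ee_rot: [-0.0, 1.0, -0.0, -0.002]
contact_force: [0.0, 0.0, -0.4]
width: 0.0432
gripper_force: 41.0
clock: 17.47
position: [0.4552, -0.2654, 0.1958]
ee_rot: [-0.001, 1.0, -0.0, -0.001]
contact_force: [-0.3, 0.3, -1.8]
width: 0.0431
gripper_force: 41.1
[ 0.4552 -0.2654  0.1958] [-1.4e-03  1.0e+00 -3.0e-04 -1.5e-03]
red 73 17 [  25    0   87   43 2768] top [ 0.5835 -0.1281] mat [ 0.6051 -0.0839]
red 136 46 [  88    0   76   77 2186] top [ 0.5662 -0.1633] mat [ 0.5819 -0.1365]
yellow 166 197 [ 131  162   71   70 3853] top [ 0.4642 -0.1811] mat [ 0.4445 -0.1508]
black 553 140 [ 542   62   18  124 1267] top [ 0.5052 -0.4559] mat [ 0.4997 -0.5237]
black 283 174 [ 249  145   69   66 2846] top [ 0.4814 -0.2674] mat [ 0.4676 -0.2668]
black 45 190 [ 26 167  29  49 356] top [ 0.4696 -0.0891] mat [ 0.4518 -0.0319]
black 4 217 [  0 195  11  44 344] top [ 0.4485 -0.0589] mat [0.4234 0.0148]
black 282 238 [ 240  223   85   27 1687] top [ 0.4316 -0.2667] mat [ 0.4006 -0.2658]
```

View pics/w7.png

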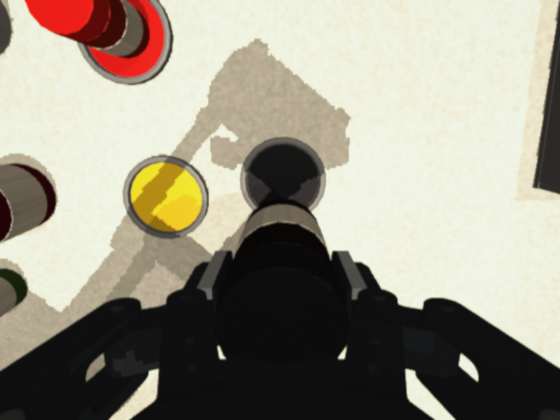

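The black jar is upright over its coaster, whose rim is centred at about (283,181), i.e. (0.461, -0.267). The yellow coaster is at (166,197), i.e. (0.4445, -0.151). Lowering black.

```bash
python3 -m pendant '[{"dx":0.002,"dy":0.001,"dz":0.015,"rx":0,"ry":0,"rz":0,"hand":0.035},{"dx":0,"dy":0,"dz":0.025,"rx":0,"ry":0,"rz":0,"hand":0.035},{"dx":0,"dy":0,"dz":0.025,"rx":0,"ry":0,"rz":0,"hand":0.035},{"dx":0,"dy":0,"dz":0.025,"rx":0,"ry":0,"rz":0,"hand":0.035},{"dx":0,"dy":0,"dz":0.02,"rx":0,"ry":0,"rz":0,"hand":0.035},{"dx":0,"dy":0,"dz":0.015,"rx":0,"ry":0,"rz":0,"hand":0.035},{"dx":0,"dy":0,"dz":0.007,"rx":0,"ry":0,"rz":0,"hand":0.035},{"dx":0,"dy":0,"dz":0.004,"rx":0,"ry":0,"rz":0,"hand":0.035},{"dx":0,"dy":0,"dz":0.002,"rx":0,"ry":0,"rz":0,"hand":0.035},{"dx":0,"dy":0,"dz":0.001,"rx":0,"ry":0,"rz":0,"hand":0.035},{"dx":0,"dy":0,"dz":0,"rx":0,"ry":0,"rz":0,"hand":0.035},{"dx":0,"dy":0,"dz":0,"rx":0,"ry":0,"rz":0,"hand":0.035}]'
python3 -m pendant '[{"dx":0,"dy":0,"dz":0.001,"rx":0,"ry":0,"rz":0,"hand":0.035},{"dx":0,"dy":0,"dz":0,"rx":0,"ry":0,"rz":0,"hand":0.035}]'
```

```text
clock: 18.52
position: [0.4592, -0.2678, 0.0592]
ee_rot: [0.001, 1.0, -0.0, 0.001]
contact_force: [-0.1, -1.3, -1.5]
width: 0.043
gripper_force: 41.1
clock: 18.68
position: [0.4588, -0.2676, 0.0577]
ee_rot: [0.0, 1.0, -0.0, 0.0]
contact_force: [0.1, 0.1, -1.2]
width: 0.0433
gripper_force: 41.1
```

```bash
python3 -m pendant '[{"dx":0,"dy":0,"dz":0.002,"rx":0,"ry":0,"rz":0,"hand":0.035},{"dx":0,"dy":0,"dz":0.002,"rx":0,"ry":0,"rz":0,"hand":0.035},{"dx":0,"dy":0,"dz":0,"rx":0,"ry":0,"rz":0,"hand":0.035},{"dx":0,"dy":0,"dz":0,"rx":0,"ry":0,"rz":0,"hand":0.035}]'
python3 -m pendant '[{"dx":0,"dy":0,"dz":0.001,"rx":0,"ry":0,"rz":0,"hand":0.035},{"dx":0,"dy":0,"dz":0,"rx":0,"ry":0,"rz":0,"hand":0.035}]'
```

```text
clock: 19.02
position: [0.4585, -0.2673, 0.0531]
ee_rot: [-0.0, 1.0, -0.0, -0.0]
contact_force: [-0.4, 0.0, -1.1]
width: 0.0432
gripper_force: 41.1
clock: 19.18
position: [0.4587, -0.2675, 0.0527]
ee_rot: [0.0, 1.0, -0.0, 0.0]
contact_force: [-0.4, 0.1, 2.2]
width: 0.043
gripper_force: 41.3
```

```bash
python3 -m pendant '[{"dx":0,"dy":0,"dz":0,"rx":0,"ry":0,"rz":0,"hand":0.046},{"dx":0,"dy":0,"dz":0,"rx":0,"ry":0,"rz":0,"hand":0.05},{"dx":0,"dy":0,"dz":0,"rx":0,"ry":0,"rz":0,"hand":0.07},{"dx":0,"dy":0,"dz":0,"rx":0,"ry":0,"rz":0,"hand":0.085},{"dx":0,"dy":0,"dz":0,"rx":0,"ry":0,"rz":0,"hand":0.085},{"dx":0,"dy":0,"dz":0,"rx":0,"ry":0,"rz":0,"hand":0.085},{"dx":0,"dy":0,"dz":-0.02,"rx":0,"ry":0,"rz":0,"hand":0.085},{"dx":0,"dy":0,"dz":-0.035,"rx":0,"ry":0,"rz":0,"hand":0.085},{"dx":0,"dy":0,"dz":-0.035,"rx":0,"ry":0,"rz":0,"hand":0.085},{"dx":0,"dy":0,"dz":-0.035,"rx":0,"ry":0,"rz":0,"hand":0.085},{"dx":0,"dy":0,"dz":-0.035,"rx":0,"ry":0,"rz":0,"hand":0.085},{"dx":0,"dy":0,"dz":-0.01,"rx":0,"ry":0,"rz":0,"hand":0.085}]'
python3 -m pendant '[{"dx":0.01,"dy":-0.015,"dz":0,"rx":0,"ry":0,"rz":0,"hand":0.085},{"dx":0.01,"dy":-0.03,"dz":0,"rx":0,"ry":0,"rz":0,"hand":0.085},{"dx":0.01,"dy":-0.03,"dz":0,"rx":0,"ry":0,"rz":0,"hand":0.085},{"dx":0.01,"dy":-0.03,"dz":0,"rx":0,"ry":0,"rz":0,"hand":0.085},{"dx":0.01,"dy":-0.03,"dz":0,"rx":0,"ry":0,"rz":0,"hand":0.085},{"dx":0.01,"dy":-0.03,"dz":0,"rx":0,"ry":0,"rz":0,"hand":0.085},{"dx":0.01,"dy":-0.03,"dz":0,"rx":0,"ry":0,"rz":0,"hand":0.085},{"dx":0.01,"dy":-0.03,"dz":0,"rx":0,"ry":0,"rz":0,"hand":0.085},{"dx":0.005,"dy":-0.03,"dz":0,"rx":0,"ry":0,"rz":0,"hand":0.085},{"dx":0,"dy":-0.03,"dz":0,"rx":0,"ry":0,"rz":0,"hand":0.085},{"dx":0,"dy":-0.03,"dz":0,"rx":0,"ry":0,"rz":0,"hand":0.085},{"dx":0,"dy":-0.03,"dz":0,"rx":0,"ry":0,"rz":0,"hand":0.085}]'
python3 -m pendant '[{"dx":0,"dy":-0.03,"dz":0,"rx":0,"ry":0,"rz":0,"hand":0.085},{"dx":0,"dy":-0.03,"dz":0,"rx":0,"ry":0,"rz":0,"hand":0.085},{"dx":0,"dy":-0.03,"dz":0,"rx":0,"ry":0,"rz":0,"hand":0.085},{"dx":0,"dy":-0.03,"dz":0,"rx":0,"ry":0,"rz":0,"hand":0.085},{"dx":0,"dy":-0.03,"dz":0,"rx":0,"ry":0,"rz":0,"hand":0.085},{"dx":0,"dy":-0.03,"dz":0,"rx":0,"ry":0,"rz":0,"hand":0.085},{"dx":0,"dy":-0.015,"dz":0,"rx":0,"ry":0,"rz":0,"hand":0.085},{"dx":0,"dy":0,"dz":0,"rx":0,"ry":0,"rz":0,"hand":0.085},{"dx":0,"dy":0,"dz":0,"rx":0,"ry":0,"rz":0,"hand":0.085},{"dx":0,"dy":0,"dz":0,"rx":0,"ry":0,"rz":0,"hand":0.085}]'
python3 look.py w8
```

```text
clock: 20.18
position: [0.4609, -0.2691, 0.2281]
ee_rot: [0.003, 1.0, 0.0, 0.004]
contact_force: [0.2, -0.4, 0.0]
width: 0.085
gripper_force: 0.0
clock: 21.18
position: [0.5433, 0.0791, 0.2216]
ee_rot: [0.0, 1.0, -0.0, -0.0]
contact_force: [-0.0, -0.2, -0.3]
width: 0.085
gripper_force: 0.0
clock: 22.02
position: [0.5436, 0.2713, 0.2219]
ee_rot: [0.001, 1.0, -0.0, -0.0]
contact_force: [-0.3, -0.5, 0.5]
width: 0.0854
gripper_force: 0.0
[0.5436 0.2713 0.2219] [ 8.e-04  1.e+00 -2.e-04 -3.e-04]
yellow 274 136 [ 246  108   56   57 2515] top [0.5952 0.276 ] mat [0.5908 0.2782]
black 542 126 [ 516   90   44   70 2299] top [0.6025 0.0717] mat [0.6004 0.0054]
black 25 231 [   0  207   48   43 1281] top [0.5181 0.4852] mat [0.4895 0.552 ]
```

```bash
python3 -m pendant '[{"dx":0.025,"dy":-0.005,"dz":0,"rx":0,"ry":0,"rz":0,"hand":0.085},{"dx":0.025,"dy":0,"dz":0,"rx":0,"ry":0,"rz":0,"hand":0.085},{"dx":0,"dy":0,"dz":0.025,"rx":0,"ry":0,"rz":0,"hand":0.085},{"dx":0,"dy":0,"dz":0.035,"rx":0,"ry":0,"rz":0,"hand":0.085},{"dx":0,"dy":0,"dz":0.035,"rx":0,"ry":0,"rz":0,"hand":0.085},{"dx":0,"dy":0,"dz":0.035,"rx":0,"ry":0,"rz":0,"hand":0.085},{"dx":0,"dy":0,"dz":0.03,"rx":0,"ry":0,"rz":0,"hand":0.085},{"dx":0,"dy":0,"dz":0.015,"rx":0,"ry":0,"rz":0,"hand":0.085},{"dx":0,"dy":0,"dz":0,"rx":0,"ry":0,"rz":0,"hand":0.085},{"dx":0,"dy":0,"dz":0,"rx":0,"ry":0,"rz":0,"hand":0.085}]' 40
python3 -m pendant '[{"dx":0,"dy":0,"dz":0,"rx":0,"ry":0,"rz":0,"hand":0.055},{"dx":0,"dy":0,"dz":0,"rx":0,"ry":0,"rz":0,"hand":0.055},{"dx":0,"dy":0,"dz":0,"rx":0,"ry":0,"rz":0,"hand":0.05},{"dx":0,"dy":0,"dz":0,"rx":0,"ry":0,"rz":0,"hand":0.045},{"dx":0,"dy":0,"dz":0,"rx":0,"ry":0,"rz":0,"hand":0.035},{"dx":0,"dy":0,"dz":0,"rx":0,"ry":0,"rz":0,"hand":0.035},{"dx":0,"dy":0,"dz":0,"rx":0,"ry":0,"rz":0,"hand":0.035},{"dx":0,"dy":0,"dz":0,"rx":0,"ry":0,"rz":0,"hand":0.035},{"dx":0,"dy":0,"dz":0,"rx":0,"ry":0,"rz":0,"hand":0.035}]' 40
python3 -m pendant '[{"dx":0,"dy":0,"dz":-0.01,"rx":0,"ry":0,"rz":0,"hand":0.035},{"dx":0,"dy":0,"dz":-0.025,"rx":0,"ry":0,"rz":0,"hand":0.035},{"dx":0,"dy":0,"dz":-0.025,"rx":0,"ry":0,"rz":0,"hand":0.035},{"dx":0,"dy":0,"dz":-0.025,"rx":0,"ry":0,"rz":0,"hand":0.035},{"dx":0,"dy":0,"dz":-0.025,"rx":0,"ry":0,"rz":0,"hand":0.035},{"dx":0,"dy":0,"dz":-0.025,"rx":0,"ry":0,"rz":0,"hand":0.035},{"dx":0,"dy":0,"dz":-0.015,"rx":0,"ry":0,"rz":0,"hand":0.035},{"dx":0,"dy":0,"dz":0,"rx":0,"ry":0,"rz":0,"hand":0.035}]'
```

```text
clock: 22.9
position: [0.5936, 0.276, 0.0468]
ee_rot: [0.0, 1.0, -0.001, -0.001]
contact_force: [0.2, 0.4, 0.2]
width: 0.0854
gripper_force: 0.0
clock: 23.65
position: [0.5945, 0.2777, 0.0488]
ee_rot: [-0.0, 1.0, 0.0, 0.001]
contact_force: [-0.8, -1.4, 6.2]
width: 0.0431
gripper_force: 40.6
clock: 24.32
position: [0.5955, 0.2785, 0.2018]
ee_rot: [-0.001, 1.0, 0.0, 0.004]
contact_force: [0.5, 0.6, -2.0]
width: 0.0427
gripper_force: 41.0
```

```bash
python3 -m pendant '[{"dx":-0.005,"dy":0.012,"dz":0,"rx":0,"ry":0,"rz":0,"hand":0.035},{"dx":-0.01,"dy":0.024,"dz":0,"rx":0,"ry":0,"rz":0,"hand":0.035},{"dx":-0.011,"dy":0.03,"dz":0,"rx":0,"ry":0,"rz":0,"hand":0.035},{"dx":-0.011,"dy":0.03,"dz":0,"rx":0,"ry":0,"rz":0,"hand":0.035},{"dx":-0.011,"dy":0.03,"dz":0,"rx":0,"ry":0,"rz":0,"hand":0.035},{"dx":-0.011,"dy":0.03,"dz":0,"rx":0,"ry":0,"rz":0,"hand":0.035},{"dx":-0.011,"dy":0.03,"dz":0,"rx":0,"ry":0,"rz":0,"hand":0.035},{"dx":-0.011,"dy":0.03,"dz":0,"rx":0,"ry":0,"rz":0,"hand":0.035},{"dx":-0.011,"dy":0.03,"dz":0,"rx":0,"ry":0,"rz":0,"hand":0.035},{"dx":-0.011,"dy":0.03,"dz":0,"rx":0,"ry":0,"rz":0,"hand":0.035},{"dx":-0.011,"dy":0.03,"dz":0,"rx":0,"ry":0,"rz":0,"hand":0.035},{"dx":-0.011,"dy":0.03,"dz":0,"rx":0,"ry":0,"rz":0,"hand":0.035}]'
python3 -m pendant '[{"dx":-0.011,"dy":0.03,"dz":0,"rx":0,"ry":0,"rz":0,"hand":0.035},{"dx":-0.011,"dy":0.03,"dz":0,"rx":0,"ry":0,"rz":0,"hand":0.035},{"dx":-0.005,"dy":0.02,"dz":0,"rx":0,"ry":0,"rz":0,"hand":0.035},{"dx":0,"dy":0.011,"dz":0,"rx":0,"ry":0,"rz":0,"hand":0.035},{"dx":0,"dy":0,"dz":0,"rx":0,"ry":0,"rz":0,"hand":0.035},{"dx":0,"dy":0,"dz":0,"rx":0,"ry":0,"rz":0,"hand":0.035},{"dx":0,"dy":0,"dz":0,"rx":0,"ry":0,"rz":0,"hand":0.035}]'
python3 look.py w9
```

```text
clock: 25.32
position: [0.4656, -0.0596, 0.1953]
ee_rot: [-0.0, 1.0, 0.0, -0.002]
contact_force: [0.6, 0.3, -1.7]
width: 0.0433
gripper_force: 41.1
clock: 25.9
position: [0.4414, -0.1482, 0.1966]
ee_rot: [-0.001, 1.0, 0.0, -0.001]
contact_force: [0.2, 0.2, -1.1]
width: 0.0429
gripper_force: 41.2
[ 0.4414 -0.1482  0.1966] [-8.e-04  1.e+00  2.e-04 -6.e-04]
red 256 27 [ 217    0   81   61 3235] top [ 0.5641 -0.1331] mat [ 0.5839 -0.1262]
red 81 206 [  35  165   93   83 5978] top [4.43e-01 2.00e-04] mat [0.4209 0.052 ]
yellow 284 178 [ 248  148   72   61 3305] top [ 0.4646 -0.1506] mat [ 0.4499 -0.1512]
green 4 196 [  0 173  11  45 350] top [0.4512 0.0552] mat [0.4318 0.1275]
black 104 20 [  63    0   71   41 1779] top [ 0.5685 -0.0296] mat [0.5897 0.0068]
black 395 161 [ 370  132   65   69 1394] top [ 0.4771 -0.2358] mat [ 0.4667 -0.2586]
black 440 182 [ 400  152   80   64 3834] top [ 0.4612 -0.2647] mat [ 0.4453 -0.3042]
black 135 183 [107 157  42  62 501] top [ 0.4605 -0.0364] mat [ 0.4445 -0.0048]
```

View pics/w9.png

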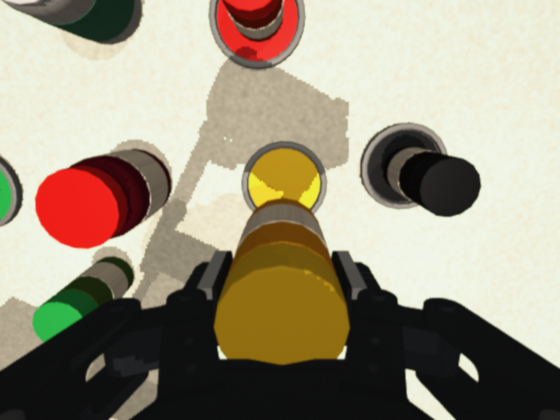

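The yellow jar is upright over its coaster, whose rim is centred at about (285,184). The black jar at (395,165) and the red at (256,30) stand in theirs. Lowering yellow.

```bash
python3 -m pendant '[{"dx":0,"dy":0.002,"dz":0.015,"rx":0,"ry":0,"rz":0,"hand":0.035},{"dx":0,"dy":0,"dz":0.025,"rx":0,"ry":0,"rz":0,"hand":0.035},{"dx":0,"dy":0,"dz":0.025,"rx":0,"ry":0,"rz":0,"hand":0.035},{"dx":0,"dy":0,"dz":0.025,"rx":0,"ry":0,"rz":0,"hand":0.035},{"dx":0,"dy":0,"dz":0.02,"rx":0,"ry":0,"rz":0,"hand":0.035},{"dx":0,"dy":0,"dz":0.015,"rx":0,"ry":0,"rz":0,"hand":0.035},{"dx":0,"dy":0,"dz":0.007,"rx":0,"ry":0,"rz":0,"hand":0.035},{"dx":0,"dy":0,"dz":0.004,"rx":0,"ry":0,"rz":0,"hand":0.035},{"dx":0,"dy":0,"dz":0.003,"rx":0,"ry":0,"rz":0,"hand":0.035},{"dx":0,"dy":0,"dz":0.002,"rx":0,"ry":0,"rz":0,"hand":0.035},{"dx":0,"dy":0,"dz":0,"rx":0,"ry":0,"rz":0,"hand":0.035},{"dx":0,"dy":0,"dz":0,"rx":0,"ry":0,"rz":0,"hand":0.035}]'
python3 -m pendant '[{"dx":0,"dy":0,"dz":0.001,"rx":0,"ry":0,"rz":0,"hand":0.035},{"dx":0,"dy":0,"dz":0,"rx":0,"ry":0,"rz":0,"hand":0.035},{"dx":0,"dy":0,"dz":0,"rx":0,"ry":0,"rz":0,"hand":0.035}]'
```

```text
clock: 26.95
position: [0.4422, -0.1516, 0.057]
ee_rot: [0.0, 1.0, -0.0, 0.001]
contact_force: [0.3, 0.2, -1.4]
width: 0.0433
gripper_force: 41.2
clock: 27.2
position: [0.4418, -0.1516, 0.0556]
ee_rot: [0.0, 1.0, -0.0, 0.0]
contact_force: [0.2, 0.8, -1.7]
width: 0.0431
gripper_force: 41.2
```

```bash
python3 -m pendant '[{"dx":0,"dy":0,"dz":0.001,"rx":0,"ry":0,"rz":0,"hand":0.035},{"dx":0,"dy":0,"dz":0.001,"rx":0,"ry":0,"rz":0,"hand":0.035},{"dx":0,"dy":0,"dz":0,"rx":0,"ry":0,"rz":0,"hand":0.035},{"dx":0,"dy":0,"dz":0,"rx":0,"ry":0,"rz":0,"hand":0.035}]'
python3 -m pendant '[{"dx":0,"dy":0,"dz":0.001,"rx":0,"ry":0,"rz":0,"hand":0.035},{"dx":0,"dy":0,"dz":0,"rx":0,"ry":0,"rz":0,"hand":0.035}]'
```

```text
clock: 27.53
position: [0.4415, -0.1514, 0.0532]
ee_rot: [-0.0, 1.0, -0.0, -0.0]
contact_force: [0.2, -0.4, -1.2]
width: 0.0429
gripper_force: 41.2
clock: 27.7
position: [0.4418, -0.1515, 0.0528]
ee_rot: [0.0, 1.0, 0.0, 0.0]
contact_force: [-0.9, 0.4, 4.4]
width: 0.0429
gripper_force: 41.5
```

```bash
python3 -m pendant '[{"dx":0,"dy":0,"dz":0,"rx":0,"ry":0,"rz":0,"hand":0.046},{"dx":0,"dy":0,"dz":0,"rx":0,"ry":0,"rz":0,"hand":0.05},{"dx":0,"dy":0,"dz":0,"rx":0,"ry":0,"rz":0,"hand":0.07},{"dx":0,"dy":0,"dz":0,"rx":0,"ry":0,"rz":0,"hand":0.085},{"dx":0,"dy":0,"dz":0,"rx":0,"ry":0,"rz":0,"hand":0.085},{"dx":0,"dy":0,"dz":0,"rx":0,"ry":0,"rz":0,"hand":0.085},{"dx":0,"dy":0,"dz":-0.02,"rx":0,"ry":0,"rz":0,"hand":0.085},{"dx":0,"dy":0,"dz":-0.035,"rx":0,"ry":0,"rz":0,"hand":0.085},{"dx":0,"dy":0,"dz":-0.035,"rx":0,"ry":0,"rz":0,"hand":0.085},{"dx":0,"dy":0,"dz":-0.035,"rx":0,"ry":0,"rz":0,"hand":0.085},{"dx":0,"dy":0,"dz":-0.035,"rx":0,"ry":0,"rz":0,"hand":0.085},{"dx":0,"dy":0,"dz":-0.01,"rx":0,"ry":0,"rz":0,"hand":0.085}]'
python3 -m pendant '[{"dx":-0.025,"dy":0.015,"dz":0,"rx":0,"ry":0,"rz":0,"hand":0.085},{"dx":-0.025,"dy":0.02,"dz":0,"rx":0,"ry":0,"rz":0,"hand":0.085},{"dx":-0.025,"dy":0.025,"dz":0,"rx":0,"ry":0,"rz":0,"hand":0.085},{"dx":-0.025,"dy":0.025,"dz":0,"rx":0,"ry":0,"rz":0,"hand":0.085},{"dx":-0.025,"dy":0.025,"dz":0,"rx":0,"ry":0,"rz":0,"hand":0.085},{"dx":-0.025,"dy":0.025,"dz":0,"rx":0,"ry":0,"rz":0,"hand":0.085},{"dx":-0.025,"dy":0.025,"dz":0,"rx":0,"ry":0,"rz":0,"hand":0.085},{"dx":0,"dy":0.02,"dz":0,"rx":0,"ry":0,"rz":0,"hand":0.085},{"dx":0,"dy":0,"dz":0,"rx":0,"ry":0,"rz":0,"hand":0.085},{"dx":0,"dy":0,"dz":0,"rx":0,"ry":0,"rz":0,"hand":0.085},{"dx":0,"dy":0,"dz":0,"rx":0,"ry":0,"rz":0,"hand":0.085},{"dx":0,"dy":0,"dz":0,"rx":0,"ry":0,"rz":0,"hand":0.085}]'
python3 - <<'E'
from h import *
C=dict(red=(.5915,-.127),green=(.44,.153),yellow=(.4435,-.1515),black=(.460,-.267))
a=manip.get_image("top"); b=manip.get_image("scene")
rows=[]
for i in(a,b):
    f=i["frame"].copy()
    for c,(x,y) in C.items():
        # expected cap top outline of a centred jar, and the mat outline
        for z,r in((.099,.022),(.004,.036)):
            p=np.array([pix(i,(x+r*np.cos(t),y+r*np.sin(t),z)) for t in np.linspace(0,6.28,40)])
            cv2.polylines(f,[(p*16).astype(int)],True,(255,0,255),1,cv2.LINE_AA,4)
    rows.append(f[60:360,60:460])
cv2.imwrite("pics/end.png",cv2.resize(np.hstack(rows),(800,300))[:,:,::-1])
for c,m in masks(a["frame"]).items():
    for (u,v),s in blobs(m,100): print(c,round(u),round(v),s[4],ray(a,u,v,.091).round(3)[:2])
E
```

```text
clock: 28.7
position: [0.4442, -0.1527, 0.2277]
ee_rot: [0.002, 1.0, 0.0, 0.004]
contact_force: [0.8, -0.9, 0.7]
width: 0.0845
gripper_force: 0.0
clock: 29.7
position: [0.2668, -0.3301, 0.2219]
ee_rot: [-0.001, 1.0, 0.001, -0.0]
contact_force: [-0.1, -0.1, -0.1]
width: 0.0849
gripper_force: 0.0
red 343 125 893 [ 0.576 -0.118]
red 280 195 835 [ 0.443 -0.006]
yellow 353 200 877 [ 0.436 -0.139]
green 194 195 472 [0.439 0.151]
green 131 242 411 [0.35  0.262]
green 108 281 416 [0.28  0.299]
black 280 16 189 [0.779 0.002]
black 273 131 142 [0.561 0.01 ]
black 7 193 548 [0.433 0.488]
black 412 193 931 [ 0.453 -0.249]
black 122 277 112 [0.288 0.275]
black 515 320 2776 [ 0.226 -0.439]
black 208 331 574 [0.195 0.118]
```

View pics/end.png

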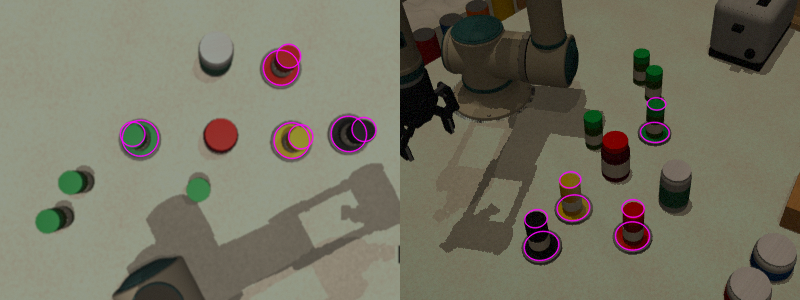

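All four caps sit within the outlines predicted for centred jars in both views. The jam jar (280,195) and the tin are at the same pixels as at the start. Handing in.

```bash
python3 -c "
from rig import manip
print(manip.sign_off())"
```

```text
the job is handed in; nothing more can be done
None
```

All four spice jars stand upright on the coasters matching their caps, the jam jar and food tin were not moved, and I handed the job in after about 30 s of robot time; the hand-in gave no verdict.

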